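Take the muller off its keyhole rack and stand it on the grinding slab

TASK

Two pigment mullers hang by their grips in the keyhole slots of the small wooden rack. Take down the one with the plain round knob: slide it along its slot to the wide end, lift it up out of the hole, and stand it upright near the middle of the stone grinding slab. Leave the muller with the crossbar handle hanging where it is.

Things in the scene. Friction and masses are not known exactly. Their poses are not given: they have to be found in the camera images.
- muller: Muller to take down, 100 mm tall, 0.2-0.4 kg: stone foot 44 mm across, 16 mm high; cone to 26 mm; steel neck 12 mm across to 60 mm; plain round flat-topped wooden knob, 44 mm across, from 60 to 100 mm. Origin: centre of foot's underside, z up. Hangs loose, knob resting on the deck, foot 35 mm over the table, in either slot at rack x = +25 to +40 mm. Let go over the wide hole, it drops to the table.
- bar_muller: The other muller, to stay hanging: same foot and neck, 98 mm tall, but its grip is a wooden crossbar 66 mm long, 18 mm thick, over a disc 44 mm across and 10 mm thick. Origin: centre of foot's underside, z up; crossbar along its x, roughly along the slot. Hangs in the other slot at rack x = +25 to +40 mm.
- rack: Fixed wooden rack: deck 190 (x) by 240 mm (y), 8 mm thick, top 95 mm over the table, on side panels. Origin on the table under the deck's middle, z up. Two keyhole slots along x, centred at y = -58 and +58 mm. Wide ends at -x (nearer the robot): round holes 68 mm across, centred at x = -45 mm; 26 mm wide slots run from there to x = +55 mm. A muller's foot passes only the round hole.
- slab: Fixed pale stone grinding slab, 170 x 170 mm and 15 mm thick, flat on the table. Origin: centre of its underside on the table, so its top is 15 mm above the origin; z up.
Mind the look-alikes: they are no part of the job. Leave any purple look-alike of the bar_muller alone.

How it is judged:
By the outcome, as a careful person would: the job done as asked, in the order asked, and still so for the second after the job is handed in, with the robot touching nothing.
It also fails if it takes over 48 s, if anything falls off the work surface, if the arm or the gripper's body presses on something with over 40 N, if the wrist force passes 120 N, or if a joint passes its speed limit or range.

ROBOT

A 6-joint arm with a two-finger parallel gripper is mounted at the origin on a cart in front of the work surface, level with it; the furniture and walls round the work are solid. World frame = base frame: x ahead of the robot, y to its left, z up, the work surface at z = 0. Lengths are in m, angles in degrees, forces in N, time in s.
With the tool pointing down it reaches from about 0.4 to 0.825 m from the base axis. Payload 7 kg.
Tool frame: the origin (TCP) lies midway between the tips of the shut fingers; the grasp point (between the pads) lies 19 mm behind it; z points along the fingers, x is the direction in which the jaws open and shut, and the axes are right-handed (so a half turn about z gives the same grasp; the last joint's range is limited). The gripper opens to 88 mm and grips with 3 to 60 N. Pads are 19 mm wide; open, the fingers measure 130 mm over their backs; the gripper's body (78 mm by 193 mm) begins 47 mm behind the grasp point.
Start: joints at [-59.181, 20.546, 0.682, 0, -70.136, -16.507], TCP at [0.167, -0.654, 0.227] pointing down, gripper open.
Joint ranges: [-176.03, 176.03], [-82.01, 121.73], [-58.28, 71.71], [-173.87, 95.51], [-174.79, -0.11], [-173.66, 173.66]. Speed limits (degrees/s): [136.94, 136.94, 172.46, 180, 180, 180].

INTERFACE

Orientations are given as [roll, pitch, yaw] about the fixed x, y, z axes, in that order (R = Rz(yaw) Ry(pitch) Rx(roll)).
In Python, from plant import ctrl, vision, nets gives the robot as it stands.
- The arm moves only by the shell command python3 -m jog 'ROWS'. ROWS is text: rows parted by semicolons, each of 7 numbers parted by spaces: the turn, a rotation vector about the tool's x, y, z in units of 0.1 rad (1.0 is 0.1 rad), then the shift along the tool's x, y, z in units of 4 cm (1.0 is 4 cm), then the opening, from -1 (shut) to 1 (fully open). In form: rx ry rz x y z jaw; .... A call has 1 to 8 rows; each row shifts and turns the commanded pose from where the row before left it, along the tool's axes as they then stand; what a row does not reach is not made up. A row lasts 1/8 s, in which the tool goes at most 62.5 mm and 10.7 degrees, less where a joint would pass 70% of its speed; a pose out of reach is approached as far as the arm can. A call with a number of a shift or a turn outside -1 to 1 is refused whole. A call with a gripper value outside its range is refused whole. The fingers move at their own pace and stop on an object; the grip force is fixed at half the most. Time passes only in rows, so rows that do not move let the fingers close. It gives the time, the measured TCP pose, the force and the opening at its end, in the units of the state.
- ctrl.get_obs(): the state, without advancing time (a new reading comes with each control period).
- vision.snapshot(name): name is "side" or "top"; returns (picture, depth): 480x640x3 uint8, red, green, blue; 480x640 float32, m along the optical axis (not along the pixel's ray), 0 where there is no reading.
- vision.camera_info(name): a dict with "camera_matrix" (3x3 intrinsics, pixels), "camera_from_world" (4x4, takes a point from world to camera coordinates). Camera axes: x right, y down, z forward; pixel columns grow to the right and rows downward; lengths in m; the calibration is good to about 2 mm. A picture is of the moment at which its call begins. camera_info takes no time and is no camera call.
- ctrl.close_job(): hands the job in, once; it reports no verdict.
Trained networks look in the newest picture that a camera, given by its name, has taken for a name from the list of things; names that differ only in an ending like _2 or _b are one class to them, and where a whole thing is asked for, a point or a joint stands for the part that bears it (a point fixed in the world has none). Each returns a list of dicts, best first, with "score" (0 to 1); they miss things now and then, are a little off and sometimes report something else, mostly with a low value. They report only what shows in the picture. A call takes as long as a camera call. They do not tell look-alikes from the thing itself.
- nets.boxes_of(target, camera): "location" ([x, y, z] in m, in world coordinates, good to about 4 mm: the middle of the surface that is visible of it).
The state is a dict: "clock": time; "joint_pos": joint angles; "qvel": joint speeds; "tau": joint torques, N m; "tool_pos": TCP position; "orientation": TCP orientation; "force": force on the tool from outside, world axes, zero at the start; "moment": the same for the moment, N m; "opening": finger opening in m.
Only numpy, scipy, OpenCV 4.12 (cv2) and the standard library are available. Lean on these libraries where they do the work, as an engineer would, in place of code of your own. Each camera call takes 0.05 s, during which the arm holds its last target.

## Working session

There is one attempt and no reset: what is moved stays moved. The work goes in short steps, Python scripts to look and compute and a shell command to move; the robot and the scene stay as the last step left them, time stands still between calls to the robot, and variables do not carry over. Pictures are saved under pics/ and viewed, and the job is handed in when it is done.

```bash
ls; mkdir -p pics; python3 - <<'E'
from plant import ctrl,vision,nets
import cv2,json
o=ctrl.get_obs();print({k:o[k] for k in('clock','tool_pos','orientation','opening','force')})
for c in('top','side'):
    p,d=vision.snapshot(c);cv2.imwrite(f'pics/{c}0.png',p[:,:,::-1])
    for n in('muller','bar_muller','rack','slab'):
        print(c,n,[(r['score'],r['location']) for r in nets.boxes_of(n,c)])
E
```

```text
pics
{'clock': 0.0, 'tool_pos': array([ 0.16670566, -0.65357062,  0.22561334]), 'orientation': array([-1.79991209e+02, -9.66778221e-02,  1.04303451e+02]), 'opening': 0.08786075314573591, 'force': array([ 0.20769506,  0.87872579, -1.14683363])}
top muller []
top bar_muller [(0.83, [0.7709, -0.2778, 0.0675]), (0.66, [0.5756, -0.2012, 0.1262])]
top rack [(0.65, [0.5495, -0.1419, 0.0902])]
top slab [(0.58, [0.5857, 0.1422, 0.0194])]
side muller [(0.82, [0.5782, -0.1042, 0.13])]
side bar_muller [(0.83, [0.7718, -0.2892, 0.0688]), (0.67, [0.5773, -0.2117, 0.1204])]
side rack [(0.58, [0.5418, -0.2321, 0.0954])]
side slab []
```

View pics/top0.png

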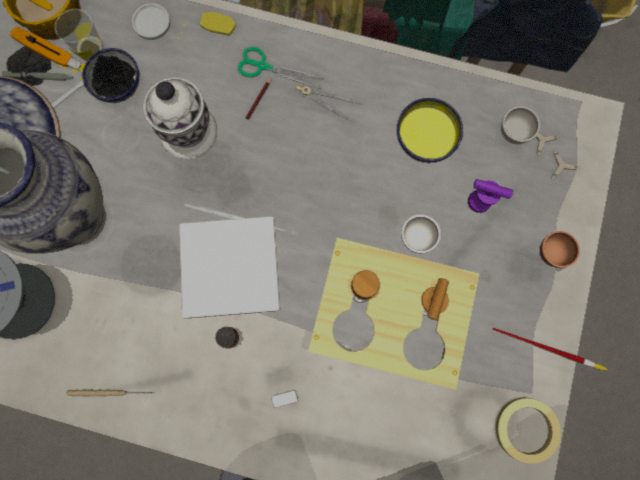

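View pics/side0.png

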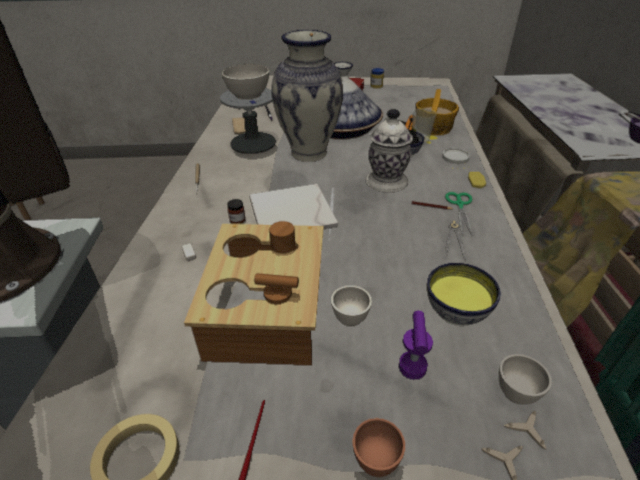

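The top view shows three mullers:
- The plain round knob is at (366,284), which fits "plain round flat-topped wooden knob".
- The brown crossbar is at (436,298), which stays.
- The purple crossbar look-alike is at (490,194), which I leave alone.

The target's slot has its wide hole at (353,330). The slab is at (229,267), with a dark jar at (228,338) close below it. Next I'll take an enlarged crop and measure.

```bash
cat > h.py <<'E'
from plant import ctrl,vision,nets
import cv2,numpy as np
def cloud(c):
    p,d=vision.snapshot(c);i=vision.camera_info(c);K=np.array(i['camera_matrix']);T=np.linalg.inv(np.array(i['camera_from_world']))
    v,u=np.mgrid[:480,:640]
    P=np.stack([(u-K[0,2])/K[0,0]*d,(v-K[1,2])/K[1,1]*d,d],-1)@T[:3,:3].T+T[:3,3]
    P[d==0]=np.nan
    return p,P
E
python3 - <<'E'
from h import *
p,P=cloud('top')
cv2.imwrite('pics/crop0.png',cv2.resize(p[230:395,290:500,::-1],None,fx=3.5,fy=3.5,interpolation=cv2.INTER_CUBIC))
def rect(m,n):
    m=m.astype(np.uint8); k,l,s,_=cv2.connectedComponentsWithStats(m); j=1+np.argmax(s[1:,4]); q=P[l==j]
    r=cv2.minAreaRect(q[:,:2].astype(np.float32));print(n,s[j],r,np.median(q[:,2]));return l==j
z=P[...,2];x=P[...,0];y=P[...,1]
win=np.zeros(z.shape,bool);win[225:400,290:500]=1
rect(win&(abs(z-.095)<.008),'deck')
w2=np.zeros(z.shape,bool);w2[200:330,165:290]=1
rect(w2&(abs(z-.015)<.006),'slab')
rect(w2&(abs(z-.015)<.006)&(p.min(-1)>150),'slabw')
for n,(a,b,c,d) in dict(knob=(260,310,340,390),bar=(265,330,415,460)).items():
    w=np.zeros(z.shape,bool);w[a:b,c:d]=1
    m=w&(z>.118);q=P[m];print(n,m.sum(),q.mean(0),q.min(0),q.max(0),cv2.minEnclosingCircle(q[:,:2].astype(np.float32)),np.median(q[:,2]))
# holes: table-level pixels in deck
for n,(a,b,c,d) in dict(h1=(305,355,328,380),h2=(320,375,398,450)).items():
    w=np.zeros(z.shape,bool);w[a:b,c:d]=1
    m=w&(z<.08); v,u=np.nonzero(m);print(n,cv2.minEnclosingCircle(np.stack([u,v],-1).astype(np.float32)),u.mean(),v.mean())
# low-contrast z map neighbours of path
i=vision.camera_info('top');T=np.linalg.inv(np.array(i['camera_from_world']));print('cam',T[:3,3])
w=(x>.35)&(x<.75)&(y>-.05)&(y<.35)&(z>.03);k,l,s,_=cv2.connectedComponentsWithStats(w.astype(np.uint8))
for j in range(1,k):
    if s[j,4]>30:print(s[j],P[l==j].min(0),P[l==j].max(0))
E
```

```text
deck [  308   238   171   152 13073] ((0.5449695587158203, -0.14180035889148712), (0.24077948927879333, 0.19088557362556458), 84.19483947753906) 0.09531368317377586
slab [ 179  217  101  102 9063] ((0.5877327919006348, 0.1506079137325287), (0.1707945168018341, 0.17088545858860016), 13.059314727783203) 0.015393230521161705
slabw [ 179  217  100  101 8942] ((0.5878651142120361, 0.15092241764068604), (0.16974546015262604, 0.17020832002162933), 13.078304290771484) 0.015415768427743282
knob 629 [ 0.57695026 -0.08591496  0.13463268] [ 0.55615838 -0.1080354   0.11846846] [ 0.60010171 -0.06477859  0.14048792] ((0.5780052542686462, -0.08658791333436966), 0.02222287654876709) 0.13497223261491187
bar 485 [ 0.57120852 -0.2012801   0.13099681] [ 0.53857438 -0.21631756  0.12005933] [ 0.60474067 -0.18877311  0.13744627] ((0.5717254877090454, -0.20211942493915558), 0.0332547128200531) 0.13140706727383034
h1 ((354.7568664550781, 326.9862365722656), 24.694276809692383) 352.77982276755284 328.81254260395366
h2 ((426.0, 344.5), 25.773147583007812) 423.30186170212767 346.1914893617021
cam [ 0.46216931 -0.02450835  1.05962809]
[ 80 181  21  42 612] [0.60290625 0.3433457  0.13370761] [0.66690934 0.34999251 0.21387973]
[ 308  238   39  119 2008] [ 0.45917183 -0.04993891  0.08954026] [ 0.65050597 -0.01292292  0.10155439]
[215 327  22  22 379] [0.44658762 0.11113331 0.03019476] [0.48243713 0.14530123 0.05285041]
```

View pics/crop0.png

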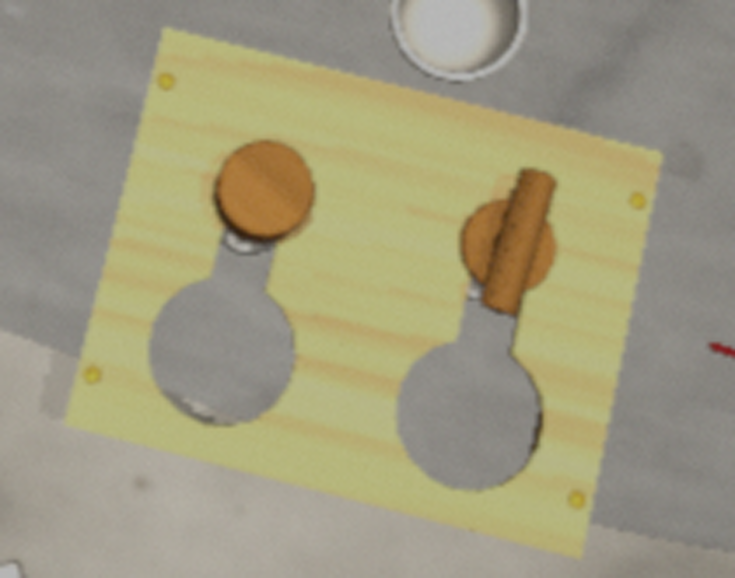

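The crop confirms the target is the plain round knob, in the +y slot on the left of the picture. Measured positions:
- **Rack:** (0.545,-0.142), yaw -5.8°
- **Knob axis:** (0.578,-0.087)
- **Wide hole:** (0.506,-0.080)
- **Slab centre:** (0.588,0.151)

I'll turn the jaws along the slot (yaw 174.2°), then travel over.

```bash
python3 -m jog '0 0 -1 0 0 0 1;0 0 -1 0 0 0 1;0 0 -1 0 0 0 1;0 0 -1 0 0 0 1;0 0 -1 0 0 0 1;0 0 -1 0 0 0 1;0 0 -1 0 0 0 1;0 0 -1 0 0 0 1'; python3 -m jog '0 0 -1 0 0 0 1;0 0 -1 0 0 0 1;0 0 -1 0 0 0 1;0 0 -1 0 0 0 1;0 0 -0.2 0 0 0 1;0 0 0 0 0 0 1'
```

```text
clock: 1.55
tool_pos: [0.1668, -0.654, 0.2266]
orientation: [180.0, 0.0, 150.3]
force: [0.2, -0.0, -0.2]
opening: 0.0876
clock: 2.3
tool_pos: [0.1668, -0.654, 0.2266]
orientation: [180.0, 0.0, 174.1]
force: [-0.2, -0.0, 0.1]
opening: 0.0876
```

```bash
for i in 1; do python3 -m jog '0 0 0 -0.55 0.947 0 1;0 0 0 -0.55 0.947 0 1;0 0 0 -0.55 0.947 0 1;0 0 0 -0.55 0.947 0 1;0 0 0 -0.55 0.947 0 1;0 0 0 -0.55 0.947 0 1;0 0 0 -0.55 0.947 0 1;0 0 0 -0.55 0.947 0 1'; python3 -m jog '0 0 0 -0.55 0.947 0 1;0 0 0 -0.55 0.947 0 1;0 0 0 -0.55 0.947 0 1;0 0 0 -0.55 0.947 0 1;0 0 0 -0.55 0.947 0 1;0 0 0 -0.55 0.947 0 1;0 0 0 -0.55 0.947 0 1;0 0 0 0 0 0 1'; done
```

```text
clock: 3.3
tool_pos: [0.3732, -0.3691, 0.2268]
orientation: [-180.0, 0.0, 174.1]
force: [0.7, -0.8, 0.2]
opening: 0.0876
clock: 4.3
tool_pos: [0.5539, -0.1199, 0.2263]
orientation: [180.0, 0.0, 174.3]
force: [-1.3, -0.4, 0.1]
opening: 0.0877
```

```bash
python3 -m jog '0 0 0 -0.52 0.88 0 1;0 0 0 0 0 0 1;0 0 0 0 0 0.5 1;0 0 0 0 0 0.5 1;0 0 0 0 0 0 1;0 0 0 0 0 0 1'
python3 - <<'E'
from h import *
p,P=cloud('side');cv2.imwrite('pics/s1.png',cv2.resize(p[150:380,150:400,::-1],None,fx=2.4,fy=2.4))
E
```

```text
clock: 5.05
tool_pos: [0.5768, -0.0897, 0.1875]
orientation: [-180.0, 0.1, 174.2]
force: [0.7, -0.7, 0.4]
opening: 0.0876
```

View pics/s1.png

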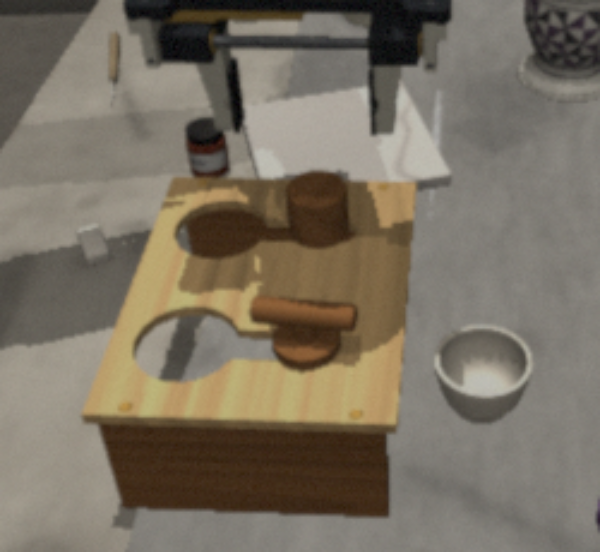

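The open fingers straddle the knob (crop ~(318,205)) along the slot, and the bar muller is clear. Now I'll lower and grip.

```bash
python3 -m jog '0 0 0 -0.02 0.07 0.5 1;0 0 0 0 0 0.5 1;0 0 0 0 0 0.5 1;0 0 0 0 0 0.4 1;0 0 0 0 0 0.24 1;0 0 0 0 0 0 1;0 0 0 0 0 0 1'; python3 -m jog '0 0 0 0 0 0 -1;0 0 0 0 0 0 -1;0 0 0 0 0 0 -1;0 0 0 0 0 0 -1;0 0 0 0 0 0 -1;0 0 0 0 0 0 -1;0 0 0 0 0 0 -1;0 0 0 0 0 0 -1'
```

```text
clock: 5.98
tool_pos: [0.5783, -0.0864, 0.1016]
orientation: [180.0, 0.1, 174.2]
force: [-0.4, 1.3, -0.1]
opening: 0.0878
clock: 6.98
tool_pos: [0.5781, -0.0864, 0.1011]
orientation: [180.0, 0.0, 174.2]
force: [1.7, 0.2, 0.7]
opening: 0.0435
```

Gripped at 43.5 mm. Next, ease it up 3 mm and slide it 72 mm to the hole.

```bash
python3 -m jog '0 0 0 0 0 -0.08 -1;0 0 0 0 0 0 -1;0 0 0 0.2 0 0 -1;0 0 0 0.3 0 0 -1;0 0 0 0.3 0 0 -1;0 0 0 0.3 0 0 -1;0 0 0 0.3 0 0 -1;0 0 0 0.3 0 0 -1'; python3 -m jog '0 0 0 0.1 0 0 -1;0 0 0 0 0 0 -1;0 0 0 0 0 0 -1;0 0 0 0 0 0 -1'
python3 - <<'E'
from h import *
p,P=cloud('side');cv2.imwrite('pics/s2.png',cv2.resize(p[150:380,150:400,::-1],None,fx=2.4,fy=2.4))
E
```

```text
clock: 7.98
tool_pos: [0.5093, -0.0794, 0.1043]
orientation: [180.0, 0.0, 174.2]
force: [-0.6, -1.2, -2.5]
opening: 0.0435
clock: 8.48
tool_pos: [0.5064, -0.0791, 0.1041]
orientation: [-180.0, -0.0, 174.2]
force: [-0.4, -0.2, -2.7]
opening: 0.0431
```

View pics/s2.png

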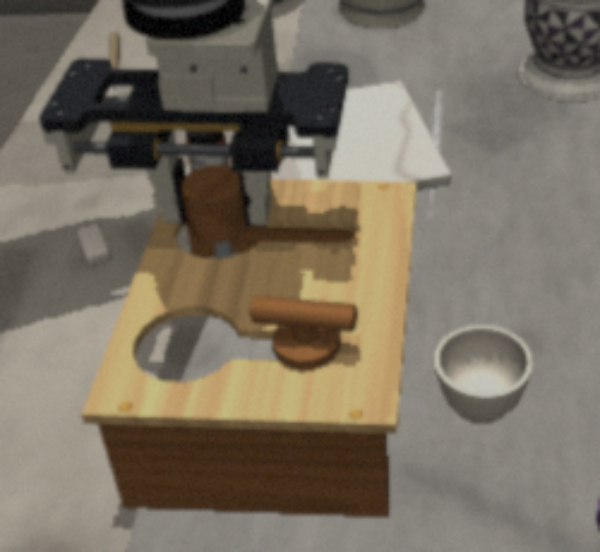

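The muller is at the hole (crop (215,225)) and still held, and the bar muller hasn't moved. Now I'll lift it out.

```bash
python3 -m jog '0 0 0 0 0 -0.2 -1;0 0 0 0 0 -0.4 -1;0 0 0 0 0 -0.4 -1;0 0 0 0 0 -0.4 -1;0 0 0 0 0 -0.4 -1;0 0 0 0 0 -0.4 -1;0 0 0 0 0 -0.1 -1;0 0 0 0 0 0 -1'
python3 - <<'E'
from h import *
p,P=cloud('side');cv2.imwrite('pics/s3.png',cv2.resize(p[100:330,150:400,::-1],None,fx=2.4,fy=2.4))
E
```

```text
clock: 9.52
tool_pos: [0.5061, -0.079, 0.1962]
orientation: [180.0, 0.0, 174.2]
force: [-0.1, -0.1, -3.1]
opening: 0.0434
```

View pics/s3.png

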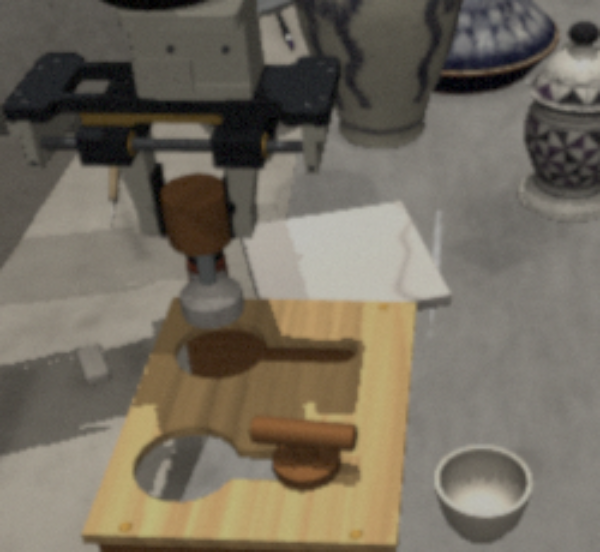

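Lifted clear, with the foot about 35 mm above the deck and hanging upright. Now across to the slab.

```bash
python3 -m jog '0 0 0 -0.1 0.4 0 -1;0 0 0 -0.18 0.74 0 -1;0 0 0 -0.2 0.8 0 -1;0 0 0 -0.22 0.9 0 -1;0 0 0 -0.22 0.9 0 -1;0 0 0 -0.2 0.8 0 -1;0 0 0 -0.18 0.74 0 -1;0 0 0 -0.1 0.4 0 -1'; python3 -m jog '0 0 0 -0.06 0.24 0 -1;0 0 0 0 0 0 -1;0 0 0 0 0 0.5 -1;0 0 0 0 0 0.5 -1;0 0 0 0 0 0.5 -1;0 0 0 0 0 0.5 -1;0 0 0 0 0 0 -1;0 0 0 0 0 0 -1'
python3 - <<'E'
from h import *
p,P=cloud('side');cv2.imwrite('pics/s4.png',cv2.resize(p[80:280,180:400,::-1],None,fx=2.7,fy=2.7))
E
```

```text
clock: 10.58
tool_pos: [0.5851, 0.1432, 0.1955]
orientation: [-180.0, -0.0, 174.3]
force: [0.5, 0.1, -1.7]
opening: 0.0434
clock: 11.58
tool_pos: [0.5886, 0.1502, 0.1171]
orientation: [180.0, 0.1, 174.2]
force: [-0.0, 0.9, -2.3]
opening: 0.0436
```

View pics/s4.png

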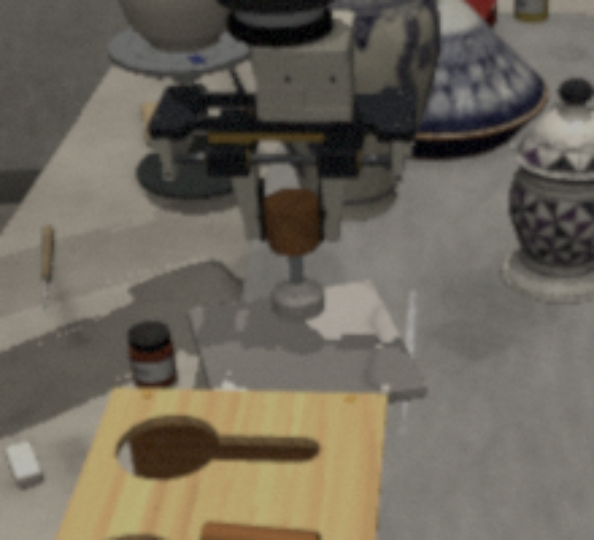

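The muller is upright above the slab (crop (297,300)), with the foot about 36 mm above it. I'll lower it and creep to contact.

```bash
python3 -m jog '0 0 0 0 0 0.3 -1;0 0 0 0 0 0.3 -1;0 0 0 0 0 0.2 -1;0 0 0 0 0 0 -1;0 0 0 0 0 0 -1'; python3 -m jog '0 0 0 0 0 0.05 -1;0 0 0 0 0 0 -1;0 0 0 0 0 0 -1';
```

```text
clock: 12.25
tool_pos: [0.5883, 0.1507, 0.0842]
orientation: [-180.0, 0.0, 174.2]
force: [0.5, 0.3, -2.5]
opening: 0.0438
clock: 12.62
tool_pos: [0.5882, 0.1506, 0.0823]
orientation: [180.0, 0.0, 174.2]
force: [0.8, 0.3, -2.5]
opening: 0.0431
```

```bash
python3 -m jog '0 0 0 0 0 0.03 -1;0 0 0 0 0 0 -1;0 0 0 0 0 0 -1'
```

```text
clock: 13.0
tool_pos: [0.5883, 0.1507, 0.0812]
orientation: [180.0, 0.0, 174.2]
force: [0.7, -1.0, 0.2]
opening: 0.0433
```

The force went from -2.5 to 0.2 N, so the foot is touching the slab. I'll release gently.

```bash
python3 -m jog '0 0 0 0 0 0.01 -1;0 0 0 0 0 0 -1'; python3 -m jog '0 0 0 0 0 0 0.2;0 0 0 0 0 0 0.4;0 0 0 0 0 0 1;0 0 0 0 0 0 1;0 0 0 0 0 0 1;0 0 0 0 0 0 1;0 0 0 0 0 0 1;0 0 0 0 0 0 1'
```

```text
clock: 13.25
tool_pos: [0.5884, 0.1507, 0.0811]
orientation: [180.0, 0.0, 174.2]
force: [-1.1, 0.7, 5.0]
opening: 0.0434
clock: 14.25
tool_pos: [0.5881, 0.1506, 0.0806]
orientation: [-180.0, -0.0, 174.2]
force: [-0.3, 0.0, 0.7]
opening: 0.0875
```

```bash
python3 -m jog '0 0 0 0 0 -0.3 1;0 0 0 0 0 -0.5 1;0 0 0 0 0 -0.7 1;0 0 0 0 0 -0.8 1;0 0 0 0 0 -0.8 1;0 0 0 0 0 -0.8 1;0 0 0 0 0 0 1'; python3 -m jog '0 0 0 0.4 -0.9 0 1;0 0 0 0.4 -0.9 0 1;0 0 0 0.4 -0.9 0 1;0 0 0 0.4 -0.9 0 1;0 0 0 0.2 -0.9 0 1;0 0 0 0 -0.9 0 1;0 0 0 0 -0.9 0 1;0 0 0 0 0 0 1'
python3 - <<'E'
from h import *
for c in('side','top'):
    p,P=cloud(c);cv2.imwrite(f'pics/f_{c}.png',p[:,:,::-1])
    q=P[(abs(P[...,0]-.588)<.06)&(abs(P[...,1]-.151)<.06)&(P[...,2]>.08)&(P[...,2]<.13)]
    if len(q): print(c,len(q),cv2.minEnclosingCircle(q[:,:2].astype(np.float32)),np.median(q[:,2]),q[:,2].max())
    print([(r['score'],r['location']) for n in('muller','bar_muller') for r in nets.boxes_of(n,c)])
E
```

```text
clock: 15.12
tool_pos: [0.5896, 0.1511, 0.2407]
orientation: [179.8, 0.3, 174.2]
force: [0.6, -0.7, 0.0]
opening: 0.0879
clock: 16.12
tool_pos: [0.4903, -0.0946, 0.2366]
orientation: [-180.0, -0.0, 174.1]
force: [0.4, 0.4, -0.1]
opening: 0.0873
side 415 ((0.5903217792510986, 0.1458500474691391), 0.02353580668568611) 0.10631994338155881 0.11578715173518556
[(0.63, [0.5857, 0.1342, 0.0892]), (0.87, [0.7734, -0.2883, 0.0687]), (0.56, [0.5737, -0.212, 0.1208])]
top 601 ((0.5867408514022827, 0.15021859109401703), 0.02212514355778694) 0.1151306551971869 0.12030055632720149
[(0.76, [0.5889, 0.1515, 0.1136])]
```

View pics/f_side.png

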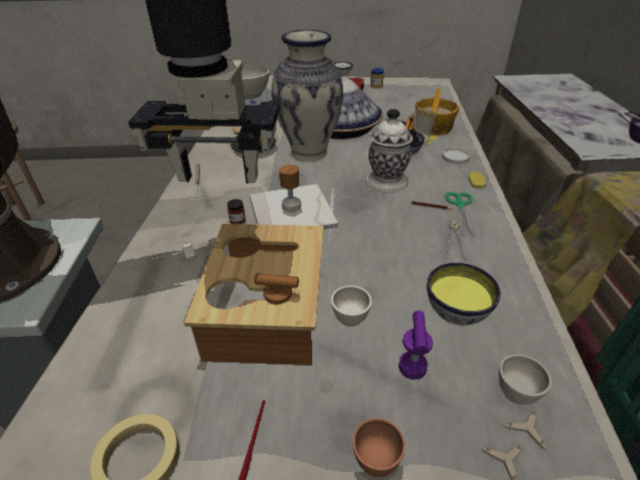

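View pics/f_top.png

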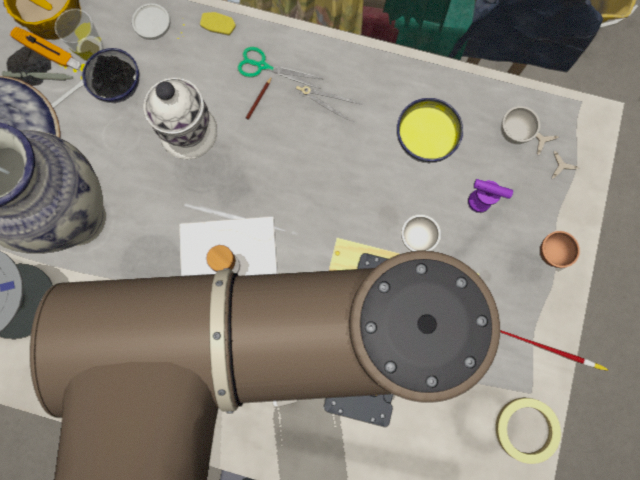

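The side view shows the muller upright mid-slab at (290,190), with the bar muller still hanging at (277,285). In the top view its knob is at (220,258), with its top at 0.115 m, which is the 15 mm slab plus the 100 mm muller. The gripper is clear and touching nothing, so I'm handing in.

```bash
python3 -m jog '0 0 0 0 0 0 1;0 0 0 0 0 0 1'; python3 -c "
from plant import ctrl;print(ctrl.close_job())"
```

```text
clock: 16.68
tool_pos: [0.4911, -0.0925, 0.2365]
orientation: [-180.0, -0.0, 174.3]
force: [-0.7, 0.2, -0.0]
opening: 0.0875
the job is handed in; nothing more can be done
None
```

The plain round-knob muller is off the rack and standing upright near the middle of the slab. I handed the job in at about 16.7 s, and no verdict was reported. I gripped it by the knob, eased it up about 3 mm, slid it 72 mm along its slot to the wide hole, lifted it out and set it down.

- **Placement:** the top camera puts the knob axis at (0.587, 0.150), against a slab centre of (0.588, 0.151). The knob top is at 0.115 m, which is what a 100 mm muller standing on the 15 mm slab should give. The side camera's fit was about 5 mm off in y, probably because it only sees one face of the knob.
- **Bar muller:** it was still hanging in the same place in the side view. The arm blocked the top camera's view of it at the last check, so that rests on the side camera alone.
- **Purple look-alike:** not touched.
- **Forces:** the wrist force reported at the end of each move never passed about 5 N, and the gripper ended clear of everything.

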